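Prove a handle blank's blind hole on the jig pin and hold it hole-up

TASK

Lay the loose square wooden handle blank flat in the jig and slide its blind hole over the steel pin until that end is fully home against the end stop and its side lies along the low side fence (if it stops short, the wrong end is on the pin: turn it round). Then draw it off the pin, turn it hole-up and finish while holding it still in the gripper, hole pointing straight up, well clear of the bench and touching nothing else. Leave the knife, the cork block and the pliers where they lie.

Things in the scene. Friction and masses are not known exactly. Their poses are not given: they have to be found in the camera images.
- blank: loose handle blank, plain wood: square bar 38 x 38 mm, 76 mm long, about 50 to 105 g, lying on a long side on the bench, turned any way. Origin at the bar's middle (19 mm above what it lies on). Its x axis runs along the bar towards the end with the round blind hole (16 mm diameter, 30 mm deep, central); the other end is plain and closed.
- blank_mouth (a point): centre of the hole's mouth on the blank, 38 mm from the blank's middle along its +x; axes as the blank's
- jig: wooden jig fixed flat on the bench. Origin on the bench below the end stop's inner face; x points from the end stop along the bed, away from the robot, y left, z up. Bed (blank lies on it): 6 mm thick plate, x -30 to 120 mm, y -55 to 55 mm. End stop: inner face at x = 0, 16 mm thick, 100 mm wide, top 36 mm above the bench. Right side and far end open.
- pin_root (a point): where the fixed steel pin (8 mm diameter, 14 mm long, level, along the jig's +x) leaves the end stop's inner face: jig x = 0, y = 0, 25 mm above the bench; axes as the jig's. With the blank home its hole mouth is here, its x axis points against the jig's x, and its middle is at jig x = 38 mm, y = 0.
- knife: bystander: knife lying flat, 26 x 20 mm wooden handle 120 mm long, steel blade, 194 mm overall; origin on the bench near its middle, x towards the blade's point
- cork_block: bystander: cork block 70 x 55 x 25 mm; origin at the centre of its underside
- pliers: bystander: small pliers with red handles, 160 mm long, 14 mm thick; origin on the bench below the joint, x towards the jaws
- fence_mid (a point): middle of the top edge of the jig's low side fence, on the face that the blank lies against: in the jig's frame x = 42, y = +19, z = 14 mm; the face looks to the jig's -y. The fence is 80 mm long along x, 14 mm thick and stands 8 mm above the bed. Axes as the jig's.

How it is judged:
By the outcome, as a careful person would: the job done as asked, in the order asked, and still so for the second after the job is handed in, while the arm keeps its last pose, push and grip.
It also fails if it takes over 59 s, if anything falls off the work surface, if the arm or the gripper's body presses on something with over 40 N, if the wrist force passes 120 N, or if a joint passes its speed limit or range.

ROBOT

A 7-joint arm with a two-finger parallel gripper is mounted at the origin on the work surface. World frame = base frame: x ahead of the robot, y to its left, z up, the work surface at z = 0. Lengths are in m, angles in rad, forces in N, time in s.
With the tool pointing down it reaches from about 0.35 to 0.9 m from the base axis. Payload 19.9 kg.
Tool frame: the origin (TCP) lies on the front face of the gripper's body, between the roots of the fingers; the fingertips stand 73 mm ahead of it and the grasp point (between the pads) lies 54 mm ahead of it; z points along the fingers, y is the line along which they close (so a half turn about z gives the same grasp; the last joint's range is limited). The gripper opens to 85 mm and grips with 20 to 120 N. Pads are 22 mm wide; open, the fingers measure 114 mm over their backs; the gripper's body (76 mm by 85 mm) begins 54 mm behind the grasp point. The pads swing forward as they close: fully open they stand 13 mm farther back than shut.
Start: joints at [1.234, 0.417, -0.01, 1.614, 0.005, 1.111, -0.053], TCP at [0.182, -0.598, 0.304] pointing down, gripper open.
Joint ranges: [-2.81, 2.81], [-0.39, 2.02], [-1.27, 1.25], [0.06, 2.57], [-1.19, 4.33], [0.19, 2], [-2.82, 2.82]. Speed limits (rad/s): [1.89, 1.89, 2.39, 2.39, 3.01, 3.01, 3.01].

INTERFACE

Orientations are given as a unit quaternion [w, x, y, z].
In Python, from workcell import r gives the robot as it stands.
- The arm moves only by the tool inch_along, called as a command line: name --argument value ..., lists and objects as JSON in quotes. Schema: {"type":"object","properties":{"steps":{"type":"string"},"jaw":{"type":"number"},"force":{"type":"number"},"only":{"type":"string"},"quiet":{"type":"boolean"},"lines":{"type":"string"}},"required":["steps"],"additionalProperties":false}. steps is a string of 1 to 10 rows, parted by semicolons, with the numbers parted by spaces; each row has 6 numbers: dx, dy, dz in units of 100 mm, then a rotation vector rx, ry, rz in rad; each row shifts and turns the commanded pose from where the row before left it, along the tool's axes as they then stand; what a row does not reach is not made up. A row lasts 1/12 s, in which the tool goes at most 0.0417 m and 0.125 rad, less where a joint would pass 70% of its speed; a pose out of reach is approached as far as the arm can. jaw is the finger opening in m, set as the call begins (left out keeps the last). The fingers move at their own pace and stop on an object; force is the grip in N (left out, the last holds). Time passes only in rows, so rows that do not move let the fingers close. The tool returns the time, the measured TCP pose, the force, the opening and the grip force at its end. only (a regular expression) keeps the lines of the reply that match it, lines (a string "A,B") keeps lines A to B, and quiet returns only ok. Input that does not fit is refused with a message, and nothing moves.
- r.get_state(): the state, without advancing time (a new reading comes with each control period).
- r.grab_frame(name): name is "scene" or "top" or "wrist"; returns the picture (384x512x3 uint8, red, green, blue); there is no depth.
- r.calibration(name): a dict with "camera_matrix" (3x3 intrinsics, pixels), "rvec" (rotation vector, rad) and "tvec" (3), from world to camera coordinates, as OpenCV has them. Camera axes: x right, y down, z forward; pixel columns grow to the right and rows downward; lengths in m; the calibration is good to about 2 mm. The wrist camera is an equidistant fisheye: a pixel r from the principal point sees the ray r / f radians off the axis. A picture is of the moment at which its call begins: read the wrist's pose just before it. calibration takes no time and is no camera call; for the wrist camera it gives the pose at the moment of the call.
- r.finish_job(): hands the job in; it is judged then, once.
The state is a dict: "t": time; "joint_positions": joint angles; "joint_velocities": joint speeds; "joint_efforts": joint torques, N m; "eef_pos": TCP position; "ee_rot": TCP orientation; "contact_force": force on the tool from outside, world axes, zero at the start; "wrist_torque": the same for the moment, N m; "opening": finger opening in m; "gripper_force": force on a finger pad.
Only numpy, scipy, OpenCV 4.12 (cv2) and the standard library are available. Lean on these libraries where they do the work, as an engineer would, in place of code of your own. Each camera call takes 0.05 s, during which the arm holds its last target. There are 200 camera calls.

## Working session

There is one attempt and no reset: what is moved stays moved. The work goes in short steps, Python scripts to look and compute and a tool call to move; the robot and the scene stay as the last step left them, time stands still between calls to the robot, and variables do not carry over. Pictures are saved under pics/ and viewed, at most 10 in all, crops included, and the job is handed in when it is done.

```bash
ls; mkdir -p pics; cat > h.py <<'E'
import numpy as np,cv2
from workcell import r
from scipy.spatial.transform import Rotation as R
def cam(n):
    c=r.calibration(n);return np.array(c["camera_matrix"]),cv2.Rodrigues(np.array(c["rvec"],float))[0],np.array(c["tvec"],float).ravel()
def ray(c,u,v,fish=False):
    K,Rm,t=c;x=(u-K[0,2])/K[0,0];y=(v-K[1,2])/K[1,1]
    if fish:
        a=np.hypot(x,y);d=np.array([x/a*np.sin(a),y/a*np.sin(a),np.cos(a)])
    else: d=np.array([x,y,1.])
    d=Rm.T@d;return -Rm.T@t,d/np.linalg.norm(d)
def plane(c,u,v,z,fish=False):
    o,d=ray(c,u,v,fish);return o+d*(z-o[2])/d[2]
def tri(rs):
    A=0;b=0
    for o,d in rs:
        P=np.eye(3)-np.outer(d,d);A=A+P;b=b+P@o
    p=np.linalg.solve(A,b);return p,[np.linalg.norm((np.eye(3)-np.outer(d,d))@(p-o)) for o,d in rs]
def proj(c,p,fish=False):
    K,Rm,t=c;q=Rm@np.array(p)+t
    if fish:
        a=np.arctan2(np.hypot(q[0],q[1]),q[2]);h=np.hypot(q[0],q[1]);q=np.array([q[0]/h*a,q[1]/h*a,1])
    return K[0,0]*q[0]/q[2]+K[0,2],K[1,1]*q[1]/q[2]+K[1,2]
E
python3 - <<'E'
from h import *
s=r.get_state();print(s)
for n in("scene","top","wrist"):
    c=cam(n);print(n,c[0].tolist(),"pos",(-c[1].T@c[2]).round(3),"fwd",c[1][2].round(3))
    im=r.grab_frame(n)
    cv2.imwrite(f"pics/{n}0.png",cv2.cvtColor(im,cv2.COLOR_RGB2BGR))
a=cv2.imread("pics/scene0.png");b=cv2.imread("pics/top0.png")
cv2.imwrite("pics/top0b.png",cv2.resize(b,(800,600),interpolation=cv2.INTER_CUBIC))
cv2.imwrite("pics/scene0b.png",cv2.resize(a,(800,600),interpolation=cv2.INTER_CUBIC))
E
```

```text
pics
workcell.py
{'t': 0.0, 'joint_positions': array([ 1.23448665,  0.41799539, -0.01028466,  1.614171  ,  0.00470036,
        1.11069146, -0.05300697]), 'joint_velocities': array([-0.00044459, -0.00126898,  0.00039888,  0.00105679,  0.00166494,
       -0.00052959, -0.00224355]), 'joint_efforts': array([-4.87374600e-04, -8.64444637e+01,  6.78493716e-01, -4.34899092e+01,
        1.90502498e-02,  7.48667575e-03,  6.13710563e-05]), 'eef_pos': array([ 0.18151062, -0.59779553,  0.30324827]), 'ee_rot': array([-6.04797971e-04,  9.89156500e-01,  1.46863996e-01, -1.40285325e-04]), 'contact_force': array([-0.24455474,  0.64507607, -0.22242082]), 'wrist_torque': array([0.04348737, 0.05998521, 0.00204271]), 'gripper_force': 0.0, 'opening': 0.08539426720711238}
scene [[449.6494934131522, 0.0, 252.4448536907537], [0.0, 449.6494934131522, 193.65514978642395], [0.0, 0.0, 1.0]] pos [ 1.117 -0.245  0.998] fwd [-0.46   0.282 -0.842]
top [[391.2182056950051, 0.0, 260.7273787127685], [0.0, 391.2182056950051, 189.45871237687527], [0.0, 0.0, 1.0]] pos [0.38  0.053 0.995] fwd [ 0.206  0.025 -0.978]
wrist [[297.3186396354542, 0.0, 256.37404105502003], [0.0, 297.3186396354542, 192.54068812924262], [0.0, 0.0, 1.0]] pos [ 0.254 -0.575  0.373] fwd [-0.283 -0.085 -0.955]
```
View pics/top0b.png

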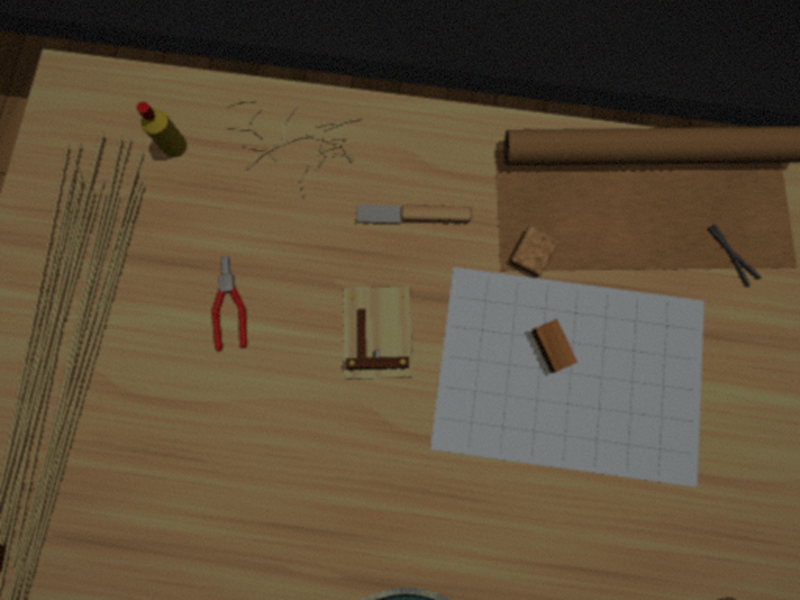

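View pics/scene0b.png

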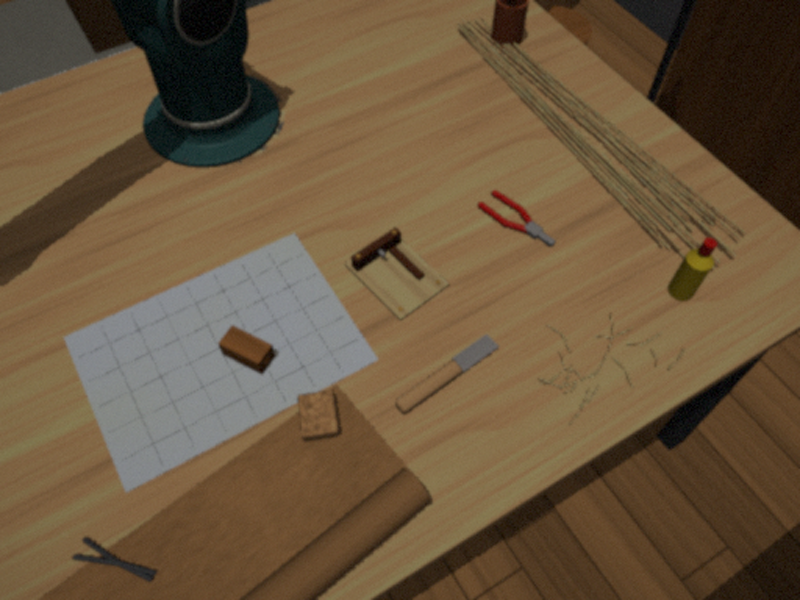

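The top view shows the blank at (554,346), the jig at (377,332) with its stop on the robot side, the cork at (532,250), the knife at (413,214) and the pliers at (229,303), all in 800x600 pixels. In the scene view the blank is at (247,349), with a dark end near (265,360). I'll measure the blank and the jig next.

```bash
python3 - <<'E'
from h import *
s=0.64
T=cv2.imread("pics/top0.png");S=cv2.imread("pics/scene0.png")
for n,im,box in(("top",T,(325,190,385,250)),("scene",S,(130,200,185,245))):
    x0,y0,x1,y1=box;h=cv2.cvtColor(im,cv2.COLOR_BGR2HSV)[y0:y1,x0:x1]
    m=cv2.inRange(h,(0,90,20),(30,255,255));m=cv2.morphologyEx(m,cv2.MORPH_OPEN,np.ones((3,3)))
    cs=cv2.findContours(m,0,2)[0];k=max(cs,key=cv2.contourArea)+np.array([x0,y0])
    print(n,cv2.contourArea(k),cv2.approxPolyDP(k,2.5,True)[:,0].tolist(),cv2.boxPoints(cv2.minAreaRect(k)).round(1).tolist())
a=cv2.resize(T[195:245,325:385],None,fx=6.5,fy=6.5,interpolation=cv2.INTER_CUBIC)
b=cv2.resize(S[200:245,130:185],None,fx=7,fy=7,interpolation=cv2.INTER_CUBIC)
c=cv2.resize(T[178:248,213:268],None,fx=4,fy=4,interpolation=cv2.INTER_CUBIC)
d=cv2.resize(S[140:210,215:295],None,fx=4,fy=4,interpolation=cv2.INTER_CUBIC)
o=np.zeros((600,800,3),np.uint8)
for i,(y,x) in((a,(0,0)),(b,(0,400)),(c,(320,0)),(d,(320,400))):
    i=i[:600-y,:800-x];o[y:y+i.shape[0],x:x+i.shape[1]]=i
cv2.imwrite("pics/mos.png",np.clip(o*1.8,0,255).astype(np.uint8))
E
```

```text
top 461.0 [[354, 205], [343, 210], [342, 216], [352, 235], [358, 236], [367, 232]] [[339.79998779296875, 211.60000610351562], [355.3999938964844, 203.8000030517578], [369.0, 231.0], [353.3999938964844, 238.8000030517578]]
scene 525.0 [[147, 210], [141, 218], [143, 225], [168, 236], [174, 228], [173, 222]] [[138.39999389648438, 223.1999969482422], [146.39999389648438, 207.1999969482422], [176.8000030517578, 222.39999389648438], [168.8000030517578, 238.39999389648438]]
```

View pics/mos.png

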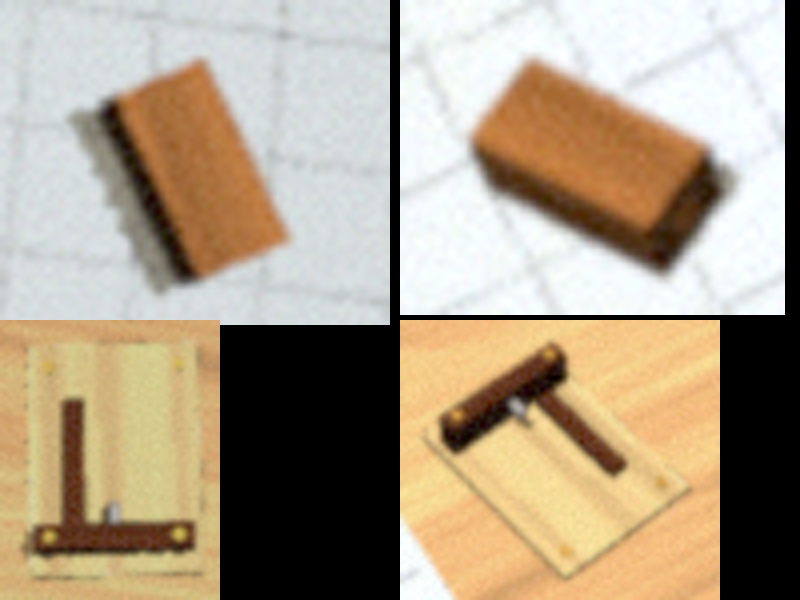

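The mosaic shows the blank's top-face corners clearly in both views. It also shows the jig's bed corners, stop, pin (bottom left, at (112,513)) and fence. The hole isn't visible yet, so I'll triangulate these points first.

```bash
python3 - <<'E'
from h import *
ct,cs=cam("top"),cam("scene")
tt=[(343.2,210.4),(356.5,204.2),(369.6,231.9),(355.8,237.6)]
ss=[(148.6,208.3),(174.3,221.4),(165,232.9),(140.3,220.3)]
P=[plane(ct,*p,.038) for p in tt];Q=[plane(cs,*p,.038) for p in ss]
print(np.round(P,4).tolist());print(np.round(Q,4).tolist())
X=[]
for p,a in zip(tt,P):
    j=min(range(4),key=lambda j:np.linalg.norm(Q[j]-a));x,e=tri([ray(ct,*p),ray(cs,*ss[j])]);X.append(x);print(j,x.round(4),np.round(e,4))
print("mean",np.mean(X,0),[np.linalg.norm(X[i]-X[(i+1)%4]).round(4) for i in range(4)])
t=lambda x,y:(213+x/4,178+(y-320)/4); s=lambda x,y:(215+(x-400)/4,140+(y-320)/4)
for n,a,b,z in(("bed far L",(28,343),(690,490),.006),("bed far R",(197,343),(567,577),.006),
  ("screw L",(48,537),(552,354),.036),("screw R",(180,535),(457,415),.036),("bscrewL",(48,367),(661,482),.006),("bscrewR",(178,363),(567,551),.006),
  ("fence far R top",(84,400),(610,475),.014)):
    x,e=tri([ray(ct,*t(*a)),ray(cs,*s(*b))]);print(n,x.round(4),np.round(e,4),plane(ct,*t(*a),z).round(4),plane(cs,*s(*b),z).round(4))
for n,a,z in(("stop in L",(35,524),.036),("stop in R",(194,521),.036),("fence near",(84,522),.014),("bed near L",(30,577),.006),("bed near R",(198,573),.006),("pin tip",(112,504),.029)):print(n,plane(ct,*t(*a),z).round(4))
E
```

```text
[[0.557, -0.1315, 0.038], [0.5771, -0.1628, 0.038], [0.5129, -0.2005, 0.038], [0.4944, -0.1682, 0.038]]
[[0.497, -0.1669, 0.038], [0.5634, -0.1285, 0.038], [0.5804, -0.1614, 0.038], [0.5179, -0.1982, 0.038]]
1 [ 0.559  -0.1302  0.0324] [0.0026 0.0026]
2 [ 0.5781 -0.1623  0.035 ] [0.0013 0.0013]
3 [ 0.5142 -0.1998  0.0336] [0.002 0.002]
0 [ 0.495  -0.1677  0.0358] [0.0011 0.0011]
mean [ 0.53658383 -0.16497446  0.03419158] [np.float64(0.0375), np.float64(0.0741), np.float64(0.0374), np.float64(0.0742)]
bed far L [0.5902 0.1867 0.0011] [0.0008 0.0008] [0.5888 0.1853 0.006 ] [0.5929 0.1853 0.006 ]
bed far R [0.6057 0.079  0.0017] [0.0023 0.0023] [0.6038 0.0768 0.006 ] [0.6086 0.0798 0.006 ]
screw L [0.465  0.1524 0.0332] [0.0023 0.0023] [0.4639 0.15   0.036 ] [0.4676 0.1535 0.036 ]
screw R [0.4771 0.0719 0.0338] [0.0019 0.0019] [0.4761 0.0701 0.036 ] [0.4792 0.0729 0.036 ]
bscrewL [0.5759 0.1717 0.0037] [0.0015 0.0015] [0.5749 0.17   0.006 ] [0.5776 0.1723 0.006 ]
bscrewR [0.5901 0.089  0.0041] [0.0018 0.0018] [0.589  0.0872 0.006 ] [0.5917 0.0901 0.006 ]
fence far R top [0.5565 0.1442 0.0086] [0.0008 0.0008] [0.5552 0.143  0.014 ] [0.5598 0.1429 0.014 ]
stop in L [0.4707 0.1591 0.036 ]
stop in R [0.4858 0.0628 0.036 ]
fence near [0.4782 0.1313 0.014 ]
bed near L [0.4402 0.1603 0.006 ]
bed near R [0.457  0.0561 0.006 ]
pin tip [0.4901 0.1146 0.029 ]
```

```bash
cat >> h.py <<'E'
def goto(p,heading=None,mode="down"):
    "tool-frame move: first rotation vec, then translation in the turned frame"
    s=r.get_state();q=s["ee_rot"];A=R.from_quat([q[1],q[2],q[3],q[0]])
    B=A
    if heading is not None:
        c,n=np.cos(heading),np.sin(heading);B=R.from_matrix(np.array([[c,n,0],[n,-c,0],[0,0,-1]]))
    print("t",round(s["t"],2),"rot",(A.inv()*B).as_rotvec().round(4),"trans",B.inv().apply(np.array(p)-s["eef_pos"]).round(4),"q",s["joint_positions"].round(2))
E
python3 -c "
from h import *
goto([.62,-.117,.19],.53)"
```

```text
t 0.15 rot [-0.001  -0.     -0.2352] trans [ 0.6214 -0.1932  0.1134] q [ 1.23  0.42 -0.01  1.61  0.    1.11 -0.05]
```

Careful with the scale: shifts go in units of 100 mm. That gives: 0.036 m is 0.36, -0.011 m is -0.11.

inch_along --steps "0 0 0 0 0 -0.1176;0 0 0 0 0 -0.1176;0.36 -0.11 0 0 0 0;0.36 -0.11 0 0 0 0;0.36 -0.11 0 0 0 0;0.36 -0.11 0 0 0 0;0.36 -0.11 0 0 0 0;0.36 -0.11 0 0 0 0;0.36 -0.11 0 0 0 0;0.36 -0.11 0 0 0 0"

```text
t: 0.98
eef_pos: [0.3865, -0.3749, 0.3039]
ee_rot: [-0.0, 0.965, 0.262, -0.0]
contact_force: [1.3, -1.3, 0.4]
opening: 0.0855
gripper_force: 0.0
```

inch_along --steps "0.36 -0.11 0 0 0 0;0.36 -0.11 0 0 0 0;0.36 -0.11 0.1 0 0 0;0.36 -0.11 0.1 0 0 0;0.36 -0.11 0.2 0 0 0;0.36 -0.11 0.2 0 0 0;0.36 -0.11 0.2 0 0 0;0.36 -0.11 0.2 0 0 0;0.36 -0.11 0.13 0 0 0;0 0 0 0 0 0"

```text
t: 1.82
eef_pos: [0.6153, -0.1223, 0.1895]
ee_rot: [-0.002, 0.964, 0.266, -0.0]
contact_force: [0.1, 1.4, -0.2]
opening: 0.0855
gripper_force: 0.0
```

```bash
python3 - <<'E'
from h import *
goto([.62,-.117,.19],.53)
c=cam("wrist");im=r.grab_frame("wrist");np.savez("w1.npz",K=c[0],R=c[1],t=c[2],im=im)
b=cv2.cvtColor(im,cv2.COLOR_RGB2BGR);cv2.imwrite("pics/w1.png",cv2.resize(np.clip(b*1.5,0,255).astype(np.uint8),(800,600),interpolation=cv2.INTER_CUBIC))
print(proj(c,[.5375,-.165,.038],True))
E
```

```text
t 1.82 rot [-0.0049 -0.0003  0.0075] trans [ 0.0068 -0.0022 -0.0005] q [ 0.37  0.56 -0.3   1.69  0.19  0.92 -1.04]
(np.float64(254.0664262354734), np.float64(293.37907650327935))
```

View pics/w1.png

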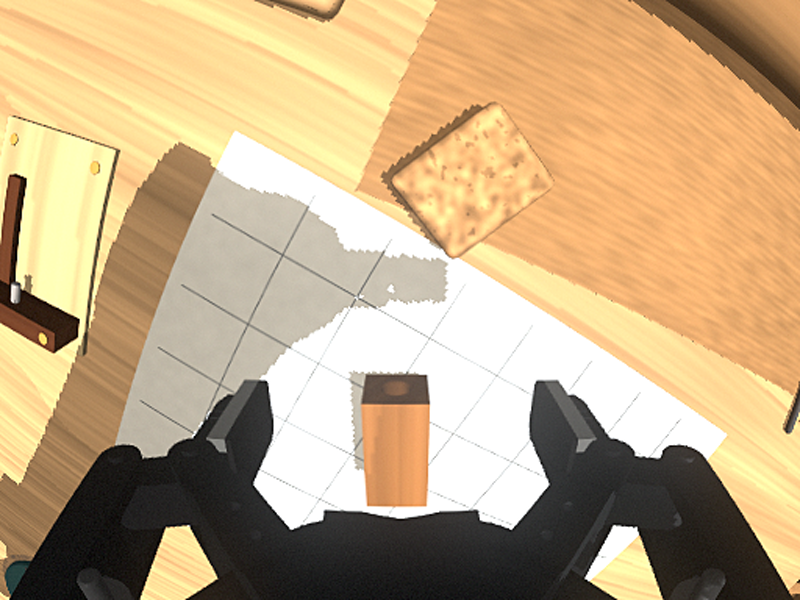

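The hole is visible at (397,387), on the blank's far (+x,+y) end. The top face's corners are at (361,404), (428,404), (427,505) and (366,505). The cork is at (470,180) and out of the way. I'll refine the blank's pose from this view.

```bash
python3 - <<'E'
from h import *
d=np.load("w1.npz");c=(d["K"],d["R"],d["t"]);k=.64
P=[plane(c,u*k,v*k,.038,True) for u,v in((361,404),(428,404),(427,505),(366,505))]
print(np.round(P,4).tolist());m=np.mean(P,0);a=(P[0]+P[1]-P[2]-P[3])/2;b=(P[0]+P[3]-P[1]-P[2])/2
print(m,np.linalg.norm(a),np.arctan2(a[1],a[0]),np.linalg.norm(b),np.arctan2(b[1],b[0]))
# height: two views
ct=cam("top");
for w,t in (((361,404),(343.2,210.4)),((428,404),(356.5,204.2)),((427,505),(369.6,231.9)),((366,505),(355.8,237.6))):
    print(tri([ray(c,w[0]*k,w[1]*k,True),ray(ct,*t)]))
goto([m[0],m[1],.19],.53)
for u,v,z in((15,284,.029),(79,328,.036)):print(plane(c,u*k,v*k,z,True).round(4))
E
```

```text
[[0.5592, -0.1293, 0.038], [0.5781, -0.1606, 0.038], [0.5149, -0.2002, 0.038], [0.4951, -0.1676, 0.038]]
[ 0.53681575 -0.1644099   0.038     ] 0.07465274723241631 0.5486282959147585 0.03736448132046973 2.1154167136742816
(array([ 0.55751194, -0.13098235,  0.0350692 ]), [np.float64(0.0010684723566110846), np.float64(0.0010684723566111857)])
(array([ 0.57725212, -0.16228858,  0.0359991 ]), [np.float64(0.0009484382613110893), np.float64(0.000948438261311107)])
(array([ 0.51322484, -0.20119165,  0.03581059]), [np.float64(0.00013001719491595343), np.float64(0.000130017194915907)])
(array([ 0.49444809, -0.16811657,  0.0372792 ]), [np.float64(0.0002514841490295146), np.float64(0.0002514841490295349)])
t 1.87 rot [-0.0033  0.0006  0.0056] trans [-0.0862 -0.0054  0.0006] q [ 0.37  0.56 -0.29  1.69  0.19  0.92 -1.03]
[0.4946 0.1112 0.029 ]
[0.503  0.0439 0.036 ]
```

Converted, -0.03 m is -0.3, 0.03 m is 0.3.

inch_along --steps "-0.3 -0.02 0 0 0 0;-0.3 -0.02 0 0 0 0;-0.26 -0.015 0 0 0 0;0 0 0.3 0 0 0;0 0 0.3 0 0 0;0 0 0.3 0 0 0;0 0 0.165 0 0 0;0 0 0 0 0 0;0 0 0 0 0 0"

```text
t: 2.62
eef_pos: [0.5354, -0.1688, 0.0862]
ee_rot: [-0.0, 0.965, 0.262, -0.001]
contact_force: [0.3, -0.2, 0.2]
opening: 0.0858
gripper_force: 0.0
```

```bash
python3 -c "
from h import *
goto([.5368,-.1644,.084],.54)"
```

```text
t 2.62 rot [-0.0009  0.0009 -0.0105] trans [ 0.0035 -0.0031  0.0022] q [ 0.45  0.62 -0.25  1.9   0.24  0.65 -0.99]
```

Converted, 0.0035 m is 0.035, -0.003 m is -0.03.

inch_along --steps "0.035 -0.03 0.02 0 0 -0.01;0 0 0 0 0 0;0 0 0 0 0 0"

```text
t: 2.87
eef_pos: [0.5379, -0.164, 0.0853]
ee_rot: [0.0, 0.964, 0.267, 0.001]
contact_force: [-1.1, -0.0, 0.2]
opening: 0.0856
gripper_force: 0.0
```

inch_along --steps "0 0 0 0 0 0;0 0 0 0 0 0;0 0 0 0 0 0;0 0 0 0 0 0;0 0 0 0 0 0;0 0 0 0 0 0;0 0 0 0 0 0;0 0 0 0 0 0;0 0 0 0 0 0;0 0 0 0 0 0" --jaw 0.02 --force 60

```text
t: 3.7
eef_pos: [0.5375, -0.1643, 0.0846]
ee_rot: [0.0, 0.964, 0.267, 0.0]
contact_force: [-2.7, -0.3, 7.9]
opening: 0.0374
gripper_force: 60.8
```

inch_along --steps "0 0 -0.2 0 0 0;0 0 -0.3 0 0 0;0 0 -0.3 0 0 0;0 0 -0.3 0 0 0;0 0 0 0 0 0"

```text
t: 4.12
eef_pos: [0.5393, -0.1646, 0.1995]
ee_rot: [0.002, 0.964, 0.267, 0.003]
contact_force: [0.8, -0.5, 0.2]
opening: 0.0371
gripper_force: 60.3
```

```bash
python3 -c "
from h import *
goto([.558,.1234,.17])"
```

```text
t 4.12 rot [0. 0. 0.] trans [ 0.164  -0.2375  0.029 ] q [ 0.48  0.45 -0.3   1.86  0.17  0.86 -0.94]
```

inch_along --steps "0.205 -0.3 0 0 0 0;0.205 -0.3 0 0 0 0;0.205 -0.3 0 0 0 0;0.205 -0.3 0 0 0 0;0.205 -0.3 0 0 0 0;0.205 -0.3 0 0 0 0;0.205 -0.3 0 0 0 0;0.205 -0.275 0 0 0 0"

```text
t: 4.78
eef_pos: [0.5555, 0.1259, 0.1941]
ee_rot: [-0.0, 0.964, 0.267, -0.0]
contact_force: [-1.0, -0.6, -0.6]
opening: 0.0375
gripper_force: 60.4
```

inch_along --steps "0 0 0 0 0 -0.12;0 0 0 0 0 -0.12;0 0 0 0 0 -0.12;0 0 0 0 0 -0.12;0 0 0 0 0 -0.12;0 0 0 0 0 -0.12;0 0 0 0 0 -0.12;0 0 0 0 0 -0.12;0 0 0 0 0 -0.12;0 0 0 0 0 -0.12"

```text
t: 5.62
eef_pos: [0.5558, 0.1238, 0.194]
ee_rot: [-0.0, 0.643, 0.766, -0.0]
contact_force: [0.1, -0.4, -0.1]
opening: 0.0371
gripper_force: 60.4
```

inch_along --steps "0 0 0 0 0 -0.12;0 0 0 0 0 -0.12;0 0 0 0 0 -0.12;0 0 0 0 0 -0.12;0 0 0 0 0 -0.12;0 0 0 0 0 -0.12;0 0 0 0 0 -0.12;0 0 0 0 0 -0.12;0 0 0 0 0 -0.12;0 0 0 0 0 -0.12"

```text
t: 6.45
eef_pos: [0.5558, 0.1237, 0.194]
ee_rot: [-0.0, 0.098, 0.995, 0.0]
contact_force: [0.9, 0.3, -1.4]
opening: 0.0369
gripper_force: 60.4
```

inch_along --steps "0 0 0 0 0 -0.12;0 0 0 0 0 -0.12;0 0 0 0 0 -0.12;0 0 0 0 0 0;0 0 0 0 0 0"

```text
t: 6.87
eef_pos: [0.5558, 0.1237, 0.1939]
ee_rot: [-0.0, -0.077, 0.997, 0.0]
contact_force: [-0.2, -1.1, -0.2]
opening: 0.0367
gripper_force: 60.4
```

```bash
python3 - <<'E'
from h import *
goto([.558,.1234,.17],.152+np.pi)
s=r.get_state();c=cam("wrist");im=r.grab_frame("wrist");np.savez("w2.npz",K=c[0],R=c[1],t=c[2],im=im)
b=cv2.cvtColor(im,cv2.COLOR_RGB2BGR);cv2.imwrite("pics/w2.png",cv2.resize(np.clip(b*1.3,0,255).astype(np.uint8),(800,600),interpolation=cv2.INTER_CUBIC))
E
```

```text
t 6.87 rot [ 0.0006 -0.0005  0.0023] trans [-0.0021 -0.0006  0.0239] q [ 0.46  0.66 -0.99  1.82  0.65  1.02  0.93]
```

View pics/w2.png

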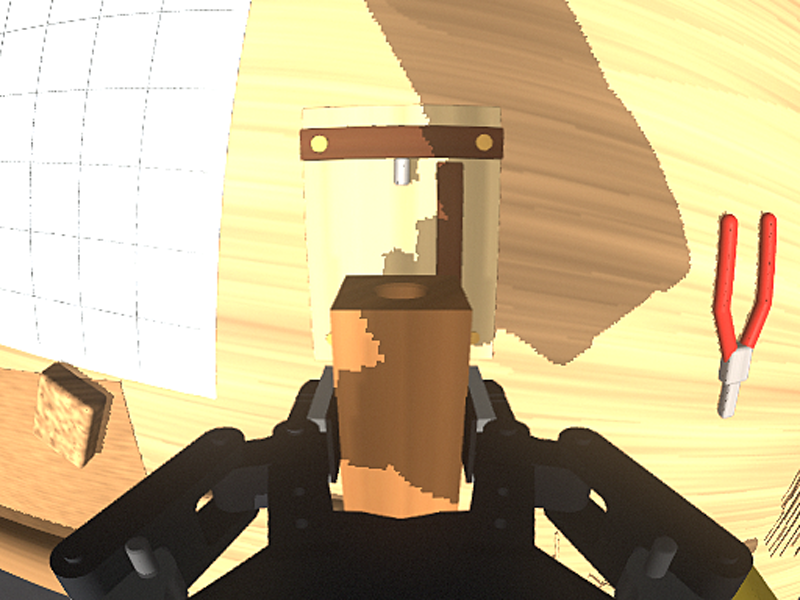

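The pin runs from (403,158) to (402,184). The stop's screws are at (319,143) and (484,142), and the fence face runs (438,165) to (436,275). The held blank's top edge at the hole end is (331,309) to (472,309), and the hole faces the pin. I'll work out the offsets.

```bash
python3 - <<'E'
from h import *
d=np.load("w2.npz");c=(d["K"],d["R"],d["t"]);k=.64
s=r.get_state();q=s["ee_rot"];A=R.from_quat([q[1],q[2],q[3],q[0]])
f=lambda n,u,v,z:print(n,plane(c,u*k,v*k,z,True).round(4),"tool",A.inv().apply(plane(c,u*k,v*k,z,True)-s["eef_pos"]).round(4))
f("pin root",403,158,.027);f("pin tip",402,184,.029);f("scR",319,143,.036);f("scL",484,142,.036)
f("stopR",302,158,.036);f("stopL",502,157,.036);f("fence near",438,165,.014);f("fence far",436,275,.014)
f("bl R",331,309,.1474);f("bl L",472,309,.1474);f("bedR",313,300,.006)
ct=cam("top")
t=lambda x,y:(213+x/4,178+(y-320)/4)
for n,w,p in(("scL",(484,142),(48,537)),("scR",(319,143),(180,535)),("pintip",(402,184),(112,504))):print(n,tri([ray(c,w[0]*k,w[1]*k,True),ray(ct,*t(*p))]))
E
```

```text
pin root [0.4792 0.1136 0.027 ] tool [0.0772 0.0017 0.167 ]
pin tip [0.4922 0.1151 0.029 ] tool [0.0641 0.0012 0.165 ]
scR [0.4775 0.072  0.036 ] tool [ 0.0853 -0.0392  0.158 ]
scL [0.4646 0.1511 0.036 ] tool [0.0859 0.041  0.158 ]
stopR [0.4858 0.0646 0.036 ] tool [ 0.0782 -0.0478  0.158 ]
stopL [0.4702 0.1612 0.036 ] tool [0.0788 0.0501 0.158 ]
fence near [0.4798 0.1326 0.014 ] tool [0.0737 0.0203 0.18  ]
fence far [0.5395 0.1417 0.014 ] tool [0.0133 0.0202 0.18  ]
bl R [0.5217 0.1003 0.1474] tool [ 0.0373 -0.018   0.0466]
bl L [0.5159 0.1372 0.1474] tool [0.0374 0.0194 0.0466]
bedR [0.5673 0.0741 0.006 ] tool [-0.0038 -0.0508  0.188 ]
scL (array([0.46426206, 0.15069208, 0.03487079]), [np.float64(0.0006632016327320852), np.float64(0.0006632016327320972)])
scR (array([0.47726115, 0.07023006, 0.02562548]), [np.float64(9.367842850609295e-05), np.float64(9.367842850611603e-05)])
pintip (array([0.49312209, 0.11576433, 0.00478114]), [np.float64(0.0004461303421718861), np.float64(0.0004461303421719318)])
```

Converted, -0.0015 m is -0.015, 0.03 m is 0.3.

inch_along --steps "0 -0.015 0 0 0 0;0 0 0.3 0 0 0;0 0 0.3 0 0 0;0 0 0.2 0 0 0;0 0 0.12 0 0 0;0 0 0.07 0 0 0;0 0 0.025 0 0 0;0 0 0 0 0 0;0 0 0 0 0 0"

```text
t: 7.67
eef_pos: [0.5566, 0.1226, 0.0937]
ee_rot: [0.001, -0.079, 0.997, 0.0]
contact_force: [-0.1, 0.1, -1.2]
opening: 0.0371
gripper_force: 60.4
```

```bash
python3 -c "
from h import *
goto([.558,.1234,.0912],.152+np.pi)"
```

```text
t 7.67 rot [0.0001 0.0013 0.006 ] trans [-0.0015  0.0006  0.0025] q [ 0.37  0.79 -0.86  1.87  0.79  0.86  0.84]
```

Converted, 0.008 m is 0.08, 0.005 m is 0.05.

inch_along --steps "0.08 0 0.01 0 0 0;0.08 0 0 0 0 0;0.05 0 0 0 0 0;0 0 0 0 0 0"

```text
t: 8.0
eef_pos: [0.5341, 0.1188, 0.0919]
ee_rot: [-0.0, -0.079, 0.997, -0.0]
contact_force: [0.6, 0.8, -0.9]
opening: 0.0368
gripper_force: 60.4
```

inch_along --steps "0.05 0 0 0 0 0;0.04 0 0 0 0 0;0.03 0 0 0 0 0;0 0 0 0 0 0"

```text
t: 8.33
eef_pos: [0.5229, 0.1171, 0.0917]
ee_rot: [-0.0, -0.079, 0.997, -0.0]
contact_force: [0.8, -0.4, -1.3]
opening: 0.0374
gripper_force: 60.4
```

```bash
python3 -c "
from h import *
goto([.558,.1234,.0912],.152+np.pi)"
```

```text
t 8.33 rot [-0.0001 -0.0004  0.0066] trans [-0.0356  0.0009  0.0005] q [ 0.39  0.75 -0.87  1.95  0.79  0.82  0.8 ]
```

Converted, 0.002 m is 0.02, 0.001 m is 0.01.

inch_along --steps "0.02 0 0.005 0 0 0;0.02 0 0 0 0 0;0.01 0 0 0 0 0;0 0 0 0 0 0;0 0 0 0 0 0"

```text
t: 8.75
eef_pos: [0.5186, 0.1164, 0.0912]
ee_rot: [-0.0, -0.079, 0.997, 0.0]
contact_force: [0.1, -0.4, -0.6]
opening: 0.0367
gripper_force: 60.4
```

inch_along --steps "0.01 0 0.005 0 0 0;0.01 0 0 0 0 0;0 0 0 0 0 0"

```text
t: 9.0
eef_pos: [0.5164, 0.1161, 0.0906]
ee_rot: [-0.0, -0.079, 0.997, 0.0]
contact_force: [0.2, 0.1, -0.1]
opening: 0.0369
gripper_force: 60.4
```

inch_along --steps "0.01 0 0.004 0 0 0;0 0 0 0 0 0;0 0 0 0 0 0"

```text
t: 9.25
eef_pos: [0.516, 0.116, 0.0906]
ee_rot: [0.0, -0.079, 0.997, 0.0]
contact_force: [2.2, 0.7, 4.3]
opening: 0.0369
gripper_force: 61.0
```

inch_along --steps "0.01 0 0.004 0 0 0;0 0 0 0 0 0;0 0 0 0 0 0"

```text
t: 9.5
eef_pos: [0.5158, 0.116, 0.0906]
ee_rot: [0.001, -0.079, 0.997, 0.0]
contact_force: [7.8, -0.1, 6.5]
opening: 0.0369
gripper_force: 61.4
```

```bash
python3 -c "
from h import *
goto([.558,.1234,.0912],.152+np.pi)"
```

```text
t 9.5 rot [0.0004 0.0026 0.0062] trans [-0.0428  0.0009 -0.0006] q [ 0.4   0.74 -0.87  1.97  0.8   0.81  0.79]
```

Converted, 0.001 m is 0.01.

inch_along --steps "0 0.01 0 0 0 0.003;0 0 0 0 0 0;0 0 0 0 0 0"

```text
t: 9.75
eef_pos: [0.5158, 0.1162, 0.0906]
ee_rot: [0.001, -0.077, 0.997, -0.0]
contact_force: [7.6, -5.3, 9.3]
opening: 0.0366
gripper_force: 61.7
```

inch_along --steps "0 0.01 0 0 0 0;0 0 0 0 0 0;0 0 0 0 0 0"

```text
t: 10.0
eef_pos: [0.5158, 0.1164, 0.0906]
ee_rot: [0.001, -0.077, 0.997, -0.001]
contact_force: [7.8, -10.4, 13.6]
opening: 0.0373
gripper_force: 62.1
```

```bash
python3 -c "
from h import *
print(r.get_state()['wrist_torque'])
goto([.558,.1234,.0912],.152+np.pi)"
```

```text
[-2.26557116 -1.46431834  0.52040668]
t 10.0 rot [-0.0026  0.0022  0.0023] trans [-0.0428  0.0006 -0.0006] q [ 0.39  0.74 -0.87  1.97  0.8   0.81  0.79]
```

Converted, -0.0015 m is -0.015, -0.0008 m is -0.008.

inch_along --steps "-0.015 0 -0.008 0 0 0;0 0 0 0 0 0;0 0 0 0 0 0"

```text
t: 10.25
eef_pos: [0.5158, 0.118, 0.0906]
ee_rot: [-0.0, -0.078, 0.997, 0.0]
contact_force: [2.6, -2.0, 1.2]
opening: 0.037
gripper_force: 60.6
```

inch_along --steps "0 0.01 0 0 0 0;0 0 0 0 0 0;0 0 0 0 0 0"

```text
t: 10.5
eef_pos: [0.5157, 0.1182, 0.0906]
ee_rot: [-0.0, -0.077, 0.997, -0.001]
contact_force: [2.5, -6.4, 3.7]
opening: 0.0372
gripper_force: 61.1
```

```bash
python3 - <<'E'
from h import *
goto([.558,.1234,.0912],.152+np.pi)
for n in("wrist","scene","top"):
    c=cam(n);im=r.grab_frame(n);np.savez(f"h_{n}.npz",K=c[0],R=c[1],t=c[2],im=im)
b=np.load("h_wrist.npz")["im"][...,::-1][100:350,150:370];b=cv2.resize(np.clip(b*1.2,0,255).astype(np.uint8),None,fx=2.4,fy=2.4,interpolation=cv2.INTER_CUBIC)[:600,:500]
c=np.load("h_scene.npz")["im"][...,::-1][135:205,215:275];c=cv2.resize(np.clip(c*1.5,0,255).astype(np.uint8),None,fx=5,fy=5)
o=np.zeros((600,800,3),np.uint8);o[:b.shape[0],:b.shape[1]]=b;o[:c.shape[0],500:500+c.shape[1]]=c
cv2.imwrite("pics/home.png",o)
E
```

```text
t 10.5 rot [-0.0015 -0.0003  0.0031] trans [-0.0426 -0.0012 -0.0006] q [ 0.39  0.75 -0.87  1.97  0.8   0.81  0.79]
```

View pics/home.png

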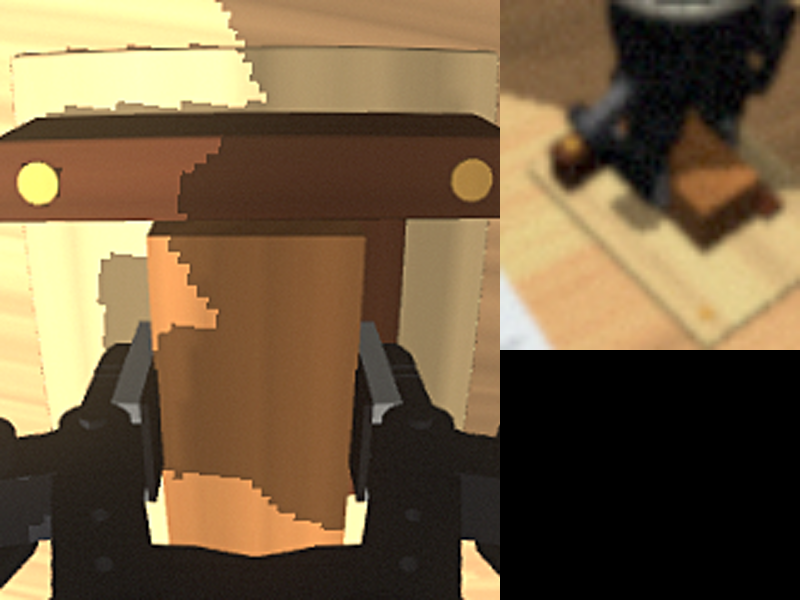

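The blank's end face meets the stop at row 220, and its left side is against the fence at column 363. The position check agrees: the fence face is 19.5 mm off the tool axis and the blank's side is at 19.4. I'll press lightly both ways to confirm.

inch_along --steps "0 0.01 -0.003 0 0 0;0 0 0 0 0 0;0 0 0 0 0 0"

```text
t: 10.9
eef_pos: [0.5157, 0.1183, 0.0907]
ee_rot: [-0.0, -0.077, 0.997, -0.001]
contact_force: [5.5, -11.7, 0.0]
opening: 0.037
gripper_force: 60.8
```

inch_along --steps "0.015 0 0 0 0 0;0 0 0 0 0 0;0 0 0 0 0 0;0 0 0 0 0 0"

```text
t: 11.23
eef_pos: [0.5154, 0.1183, 0.0909]
ee_rot: [0.001, -0.077, 0.997, -0.001]
contact_force: [14.7, -9.1, -7.9]
opening: 0.0372
gripper_force: 61.9
```

```bash
python3 -c "
from h import *
goto([.558,.1234,.0912],.152+np.pi);print(r.get_state()['wrist_torque'])"
```

```text
t 11.23 rot [-0.0019  0.0019  0.0023] trans [-0.0428 -0.0014 -0.0003] q [ 0.39  0.74 -0.87  1.97  0.8   0.81  0.79]
[-2.07990958 -3.17364874  0.52249426]
```

Converted, 0.0008 m is 0.008, -0.0005 m is -0.005.

inch_along --steps "-0.005 0 0.008 0 0 0;0 0 0 0 0 0;0 0 0 0 0 0;0 0 0 0 0 0;0 0 0 0 0 0;0 0 0 0 0 0;0 0 0 0 0 0"

```text
t: 11.82
eef_pos: [0.5156, 0.1183, 0.0906]
ee_rot: [0.001, -0.077, 0.997, -0.001]
contact_force: [5.4, -12.4, 11.1]
opening: 0.0371
gripper_force: 64.0
```

Contact is confirmed on the stop, the fence and the bed, so the blank is home. Now I'll draw it off and lift.

Converted, -0.008 m is -0.08, -0.006 m is -0.06.

inch_along --steps "-0.01 -0.03 -0.015 0 0 0;-0.05 0 0 0 0 0;-0.08 0 0 0 0 0;-0.08 0 0 0 0 0;-0.08 0 0 0 0 0;-0.08 0 0 0 0 0;-0.06 0 0 0 0 0;0 0 0 0 0 0"

```text
t: 12.48
eef_pos: [0.5596, 0.124, 0.0916]
ee_rot: [0.0, -0.077, 0.997, 0.0]
contact_force: [-0.4, -0.3, -0.2]
opening: 0.037
gripper_force: 62.6
```

inch_along --steps "0 0 -0.2 0 0 0;0 0 -0.4 0 0 0;0 0 -0.4 0 0 0;0 0 -0.4 0 0 0;0 0 -0.4 0 0 0;0 0 -0.3 0 0 0;0 0 0 0 0 0"

```text
t: 13.07
eef_pos: [0.5595, 0.1248, 0.3074]
ee_rot: [0.003, -0.078, 0.997, 0.0]
contact_force: [0.3, -0.4, -0.7]
opening: 0.0369
gripper_force: 62.7
```

```bash
python3 -c "
from h import *
goto([.558,.1234,.3],.152+np.pi)"
```

```text
t 13.07 rot [-0.0001  0.0068  0.0037] trans [ 0.0017 -0.0012  0.0074] q [ 0.53  0.54 -1.09  1.72  0.51  1.19  1.03]
```

Converted, -0.02 m is -0.2.

inch_along --steps "-0.2 0 -0.2 0 0 0.12;0 0 0 0 0 0.12;0 0 0 0 0 0.12;0 0 0 0 0 0.12;0 0 0 0 0 0.12;0 0 0 0 0 0.12;0 0 0 0 0 0.12;0 0 0 0 0 0.12;0 0 0 0 0 0.12;0 0 0 0 0 0.12"

```text
t: 13.9
eef_pos: [0.5779, 0.1268, 0.3214]
ee_rot: [-0.0, 0.501, 0.865, -0.0]
contact_force: [0.0, 0.2, -1.3]
opening: 0.0369
gripper_force: 62.7
```

inch_along --steps "0 0 0 0 0 0.12;0 0 0 0 0 0.12;0 0 0 0 0 0.12;0 0 0 0 0 0.12;0 0 0 0 0 0.12;0 0 0 0 0 0.12;0 0 0 0 0 0.12;0 0 0 0 0 0.12;0 0 0 0 0 0.12;0 0 0 0 0 0.12"

```text
t: 14.73
eef_pos: [0.5779, 0.1269, 0.3214]
ee_rot: [-0.0, 0.902, 0.431, -0.0]
contact_force: [-0.3, 0.5, -1.1]
opening: 0.0369
gripper_force: 62.7
```

inch_along --steps "0 0 0 0 0 0.12;0 0 0 0 0 0.12;0 0 0 0 0 0.12;0 0 0 0 0 0.12;0.3 0 -0.1 0 0 0.12;0.3 0 -0.2 0 0 0;0.3 0 -0.2 0 0 0;0.2 0 -0.2 0 0 0;0 0 0 0 0 0"

```text
t: 15.48
eef_pos: [0.6848, 0.1637, 0.3942]
ee_rot: [-0.001, 0.989, 0.148, 0.002]
contact_force: [0.9, 0.5, -0.4]
opening: 0.0372
gripper_force: 62.8
```

inch_along --steps "0 0 0 0 0.1 0;0 0 0 0 0.1 0;0 0 0 0 0.1 0;0 0 0 0 0.1 0;0 0 0 0 0.1 0;0 0 0 0 0.1 0;0 0 0 0 0.1 0;0 0 0 0 0 0"

```text
t: 16.15
eef_pos: [0.6803, 0.1618, 0.3902]
ee_rot: [-0.051, 0.928, 0.139, 0.341]
contact_force: [0.0, 0.6, -1.6]
opening: 0.0371
gripper_force: 62.7
```

```bash
python3 -c "
from h import *
goto([.558,.1234,.3])"
```

```text
t 16.15 rot [0. 0. 0.] trans [-0.1561  0.0009 -0.0141] q [ 0.1   0.28 -0.45  1.76  0.27  0.43 -1.77]
```

inch_along --steps "0.2 0 0 0 0.09 0;0.2 0 0 0 0.09 0;0.2 0 0 0 0.09 0;0.2 0 0 0 0.09 0;0 0 0 0 0.09 0;0 0 0 0 0.09 0;0 0 0 0 0 0"

```text
t: 16.73
eef_pos: [0.7238, 0.1672, 0.429]
ee_rot: [-0.057, 0.871, 0.125, 0.472]
contact_force: [-0.6, -0.9, -2.3]
opening: 0.0373
gripper_force: 62.8
```

```bash
python3 -c "
from h import *
s=r.get_state();q=s['ee_rot'];A=R.from_quat([q[1],q[2],q[3],q[0]]);print(A.as_matrix().round(3))
goto([.558,.1234,.3])"
```

```text
[[ 0.523  0.272  0.808]
 [ 0.164 -0.962  0.218]
 [ 0.837  0.018 -0.547]]
t 16.73 rot [0. 0. 0.] trans [-0.2017 -0.0054 -0.0729] q [ 0.25  0.32 -0.63  1.77  1.06  0.2  -2.5 ]
```

Careful with the scale: shifts go in units of 100 mm. That gives: -0.024 m is -0.24, 0.02 m is 0.2.

inch_along --steps "0 0 0 0 -0.1 0;0 0 0 0 -0.1 0;0 0 0 0 -0.1 0;0.2 0 -0.24 0 0 0;0.2 0 -0.24 0 0 0;0.2 0 -0.24 0 0 0;0.2 0 -0.24 0 0 0;0.2 0 -0.24 0 0 0;0.2 0 -0.24 0 0 0;0 0 0 0 0 0"

```text
t: 17.57
eef_pos: [0.7171, 0.1717, 0.6228]
ee_rot: [-0.042, 0.925, 0.133, 0.353]
contact_force: [0.5, 0.6, -0.1]
opening: 0.0371
gripper_force: 62.8
```

inch_along --steps "0.2 0 -0.24 0 0 0;0.2 0 -0.24 0 0 0;0.2 0 -0.24 0 0 0;0.2 0 -0.24 0 0 0;0.2 0 -0.24 0 0 0;0.2 0 -0.24 0 0 0;0.2 0 -0.24 0 0 0;0 0 0 0 0 0"

```text
t: 18.23
eef_pos: [0.7084, 0.1739, 0.8406]
ee_rot: [-0.043, 0.925, 0.134, 0.353]
contact_force: [-0.7, 0.5, 0.3]
opening: 0.0373
gripper_force: 62.8
```

```bash
python3 -c "
from h import *
s=r.get_state();q=s['ee_rot'];A=R.from_quat([q[1],q[2],q[3],q[0]]);print(A.as_matrix().round(3))
goto([.65,.15,.88])"
```

```text
[[ 0.714  0.279  0.642]
 [ 0.218 -0.96   0.175]
 [ 0.665  0.015 -0.747]]
t 18.23 rot [0. 0. 0.] trans [-0.0207  0.0073 -0.0711] q [ 0.12  0.46 -0.99  0.6   0.65  1.51 -1.75]
```

inch_along --steps "0 0 0 0 0.1 0;0 0 0 0 0.1 0;0 0 0 0 0.1 0;0 0 0 0 0.1 0;0 0 0 0 0.1 0;0 0 0 0 0.1 0;0 0 0 0 0.1 0;0 0 0 0 0.1 0;0 0 0 0 0 0;0 0 0 0 0 0"

```text
t: 19.07
eef_pos: [0.7106, 0.1723, 0.8347]
ee_rot: [-0.086, 0.717, 0.105, 0.684]
contact_force: [-0.4, 0.2, 0.7]
opening: 0.037
gripper_force: 63.2
```

```bash
cat >> h.py <<'E'
def up():
    s=r.get_state();q=s['ee_rot'];A=R.from_quat([q[1],q[2],q[3],q[0]]);x=A.as_matrix()[:,0]
    a=np.cross(x,[0,0,1]);n=np.linalg.norm(a);ang=np.arctan2(n,x[2])
    print("t",s["t"],"ang",round(ang,4),"rotvec",A.inv().apply(a/n*ang).round(4),s["eef_pos"].round(3),"q",s["joint_positions"].round(2),np.abs(s["joint_velocities"]).max())
E
python3 -c "
from h import *
up()"
```

```text
t 19.0667 ang 0.0538 rotvec [-0.      0.0496  0.0206] [0.711 0.172 0.835] q [ 0.58  0.13 -0.97  1.37  0.63  0.21 -2.07] 0.059534518903624455
```

Converted, 0.02 m is 0.2.

inch_along --steps "0.2 0 0 0 0.05 0.021;0.2 0 0 0 0 0;0 0 0 0 0 0;0 0 0 0 0 0;0 0 0 0 0 0"

```text
t: 19.48
eef_pos: [0.7118, 0.1729, 0.8741]
ee_rot: [-0.097, 0.7, 0.096, 0.701]
contact_force: [0.3, 0.1, -1.3]
opening: 0.037
gripper_force: 63.2
```

```bash
python3 - <<'E'
from h import *
up()
c=cam("wrist");im=r.grab_frame("wrist");np.savez("w3.npz",K=c[0],R=c[1],t=c[2],im=im)
b=im[...,::-1];b=cv2.resize(np.clip(b*1.3,0,255).astype(np.uint8),(400,300),interpolation=cv2.INTER_AREA)
im2=r.grab_frame("scene")[...,::-1];cs=cam("scene");s=r.get_state();q=s["ee_rot"];A=R.from_quat([q[1],q[2],q[3],q[0]])
g=s["eef_pos"]+A.apply([0,0,.065]);u,v=map(int,proj(cs,g));print(u,v)
u0=max(0,min(512-130,u-65));v0=max(0,min(384-100,v-50))
e=cv2.resize(np.clip(im2[v0:v0+100,u0:u0+130]*1.5,0,255).astype(np.uint8),None,fx=3,fy=3)
o=np.zeros((600,800,3),np.uint8);o[:300,:400]=b;o[:300,400:790]=e
w=im[...,::-1][150:350,120:390];o[300:600,:405]=cv2.resize(np.clip(w*1.3,0,255).astype(np.uint8),None,fx=1.5,fy=1.5)
o[300:600,400:800]=cv2.resize(np.clip(im2*1.3,0,255).astype(np.uint8),(400,300))
cv2.imwrite("pics/fin.png",o)
E
```

```text
t 19.4833 ang 0.0012 rotvec [-0.     -0.0005 -0.0011] [0.712 0.173 0.874] q [ 0.65  0.16 -1.1   1.3   0.77  0.24 -2.18] 0.025925414628255657
480 -237
```

View pics/fin.png

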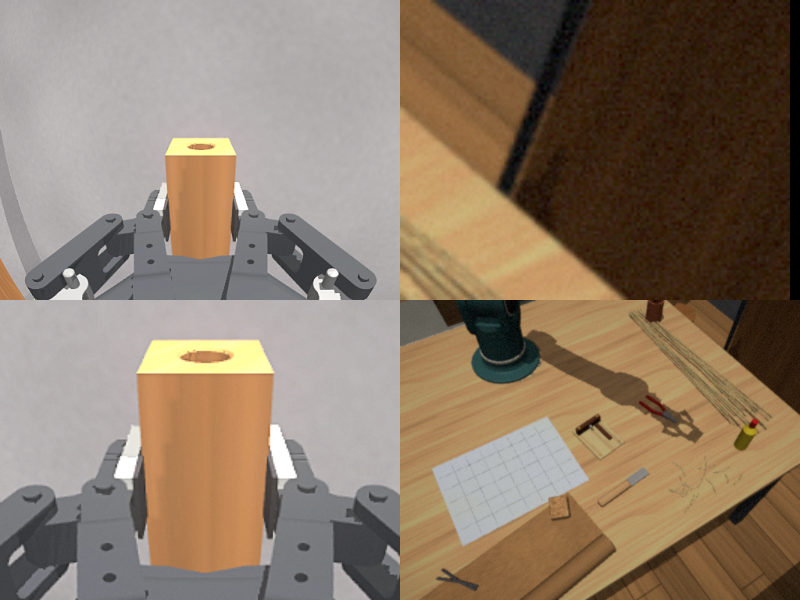

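In the wrist view the hole (205,356) faces up, square to the gripper. Its end-face edges sit where they did before the fit, so it hasn't slipped. The scene view shows the knife, cork and pliers undisturbed. I'll let the arm settle and hand in.

inch_along --steps "0 0 0 0 0 0;0 0 0 0 0 0;0 0 0 0 0 0;0 0 0 0 0 0;0 0 0 0 0 0;0 0 0 0 0 0"

```text
t: 20.08
eef_pos: [0.7115, 0.1727, 0.8739]
ee_rot: [-0.096, 0.7, 0.096, 0.701]
contact_force: [-0.1, 0.5, -0.1]
opening: 0.0369
gripper_force: 63.2
```

```bash
python3 -c "
from h import *
up();print(r.finish_job())"
```

```text
t 20.0833 ang 0.0013 rotvec [ 0.     -0.0013 -0.0004] [0.712 0.173 0.874] q [ 0.65  0.16 -1.09  1.3   0.78  0.24 -2.19] 0.0017673745722865445
the job is handed in; nothing more can be done
None
```

I slid the blank over the pin until it was home against the stop, fence and bed, drew it off, and handed in at about 20 s with it held still, hole straight up, about 0.87 m above the bench; the hand-in returned no verdict.

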